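# Fit the battery pack to the label printer and lock it

### The arm

A 6-joint arm with a two-finger parallel gripper is mounted at the origin on a cart in front of the work surface, level with it; the furniture and walls round the work are solid. World frame = base frame: x ahead of the robot, y to its left, z up, the work surface at z = 0. Lengths are in mm, angles in rad, forces in N, time in s.
With the tool pointing down it reaches from about 300 to 775 mm from the base axis. Payload 14.6 kg.
Tool frame: the origin (TCP) lies midway between the tips of the shut fingers; the grasp point (between the pads) lies behind it (manip.grip_depth is the z of the grasp point in the tool frame, in mm); z points along the fingers, y is the line along which they close (so a half turn about z gives the same grasp; the last joint's range is limited). The gripper opens to 94 mm and grips with 3 to 60 N. Pads are 16 mm wide; open, the fingers measure 119 mm over their backs; the gripper's body (75 mm by 177 mm) begins 78 mm behind the grasp point.
Start: joints at [1.154, 0.3, 1.521, -0, 1.321, -0.067], TCP at [188.487, 516.683, 205.446] pointing down, gripper open.
Joint ranges: [-3.03, 3.03], [-0.79, 2.21], [0.23, 2.52], [-1.04, 4.18], [0, 3.07], [-2.55, 2.55]. Speed limits (rad/s): [2.22, 2.22, 2.57, 3.14, 3.14, 3.14].

### API

Orientations are given as [roll, pitch, yaw] about the fixed x, y, z axes, in that order (R = Rz(yaw) Ry(pitch) Rx(roll)).
In Python, from cell import manip gives the robot as it stands.
- The arm moves only by the tool send_path, called by a JSON object that holds its "method" and its "body", one argument or row to a line. Schema: {"type":"object","properties":{"deltas":{"type":"object","properties":{"plan":{"type":"array","items":{"type":"array","items":{"type":"number"},"minItems":6,"maxItems":6},"minItems":1,"maxItems":5}},"additionalProperties":false,"required":["plan"]},"jaw":{"type":"number"},"force":{"type":"number"},"only":{"type":"string"},"quiet":{"type":"boolean"},"lines":{"type":"string"}},"required":["deltas"],"additionalProperties":false}. deltas is an object whose key "plan" holds a list of rows, 1 to 5 of them, each of 6 numbers: dx, dy, dz in a scale on which 1.0 is 0.4 m, then a rotation vector rx, ry, rz in shares of 2 rad (1.0 is 2 rad); each row is the pose to reach, as a shift and turn from the pose commanded when the call began, along the tool's axes at that moment; what a row does not reach only later rows make up. A row lasts 1/10 s, in which the tool goes at most 50 mm and 0.15 rad, less where a joint would pass 70% of its speed; a pose out of reach is approached as far as the arm can. jaw is the finger opening in mm, set as the call begins (left out keeps the last). The fingers move at their own pace and stop on an object; force is the grip in N (left out, the last holds). Time passes only in rows, so rows that do not move let the fingers close. The tool returns the time, the measured TCP pose, the force, the opening and the grip force at its end. only (a regular expression) keeps the lines of the reply that match it, lines (a string "A,B") keeps lines A to B, and quiet returns only ok. No shift or turn number may pass 1 either way. Input that does not fit is refused with a message, and nothing moves.
- manip.read_state(): the state, without advancing time (a new reading comes with each control period).
- manip.camera(name): name is "side" or "top"; returns (picture, depth): 480x640x3 uint8, red, green, blue; 480x640 float32, mm along the optical axis (not along the pixel's ray), 0 where there is no reading.
- manip.camera_info(name): a dict with "K" (3x3 intrinsics, pixels), "rvec" (rotation vector, rad) and "tvec" (3), from world to camera coordinates, as OpenCV has them. Camera axes: x right, y down, z forward; pixel columns grow to the right and rows downward; lengths in mm; the calibration is good to about 2 mm. A picture is of the moment at which its call begins. camera_info takes no time and is no camera call.
- manip.sign_off(): hands the job in; it is judged then, once.
The state is a dict: "clock": time; "joints": joint angles; "qd": joint speeds; "effort": joint torques, N m; "eef_pos": TCP position; "eef_rot": TCP orientation; "wrist_force": force on the tool from outside, world axes, zero at the start; "moment": the same for the moment, N m; "finger_gap": finger opening in mm; "finger_force": force on a finger pad.
Only numpy, scipy, OpenCV 4.12 (cv2) and the standard library are available. Lean on these libraries where they do the work, as an engineer would, in place of code of your own. Each camera call takes 0.05 s, during which the arm holds its last target. There are 200 camera calls.

### The job

Fit the shorter of the two black battery packs to the counter label printer: slide it along the rail, contacts first, fully home against the printer's housing until the sprung catch snaps up behind it. Then swing the lock lever all the way across behind the pack and let go. Leave the longer pack where it lies.

Things in the scene. Friction and masses are not known exactly. Their poses are not given: they have to be found in the camera images.
- printer: Fixed label printer: grey deck 215 x 104 mm, 14 mm high, black housing (top 68 mm above table) at its +x end. Origin: table level, on the rail's centre line; +x = the way a pack slides on; z up. Deck from x = -105 mm, housing face (end stop) at +50. Aluminium T rail on the deck, x -10 to 50: head 36 mm wide, 8-14 mm above deck, half-round nose (tip x = -10) that centres a pack; stem 12 mm wide.
- printer_home (a point): Where the short pack's origin (centre of its underside) is when fully home: on the deck, 14 mm above the table, at x = +10 mm, y = 0 of the printer; axes as the printer's. The pack has about 1.5 to 2 mm of play sideways, upward and against the catch.
- printer_mouth (a point): Point on the deck's centre line at x = -55 mm, 14 mm above the table. A short pack set down flat with its origin here and its +x along the printer's +x stands 5 mm short of the rail's nose, the catch inside its open channel; from here it slides 65 mm straight along +x, resting on the deck, to be home.
- catch (a joint): Sprung steel tongue, 10 mm wide, in a slot on the deck's centre line, hinged at x = -85 mm of the printer. 0 = up (nose 7 mm above the deck, square front face at x = -32); grows to 0.16 rad as it is pressed down. The pack's closed rear end rides over it in the last 25 mm of travel (push with 10 to 20 N) and it springs up behind the pack when that is home.
- lever (a joint): Flat steel lock lever, hinged about a vertical axis at x = -40, y = -42 mm of the printer, 26-32 mm above the table. 0 = pointing to the printer's -x; 1.57 rad = closed, pointing to its +y across behind the pack (clockwise from above). Starts open at -0.8 to -0.1, knob to the -y side, clear of the pack's way; stays where left; about 0.5 N at the knob. Closes only if the pack is home.
- lever_knob (a point): Centre of the top of the lever's upright knob: black cylinder 12 mm across, 40 mm tall, from 26 to 66 mm above the table; it runs on an arc of 60 mm radius about the lever's hinge.
- short_pack: Shorter battery pack, black, 80 x 54 mm, body 36 mm high, grey grip rib on top (44 mm in x, 28 mm in y, 36-60 mm above the underside), 150-310 g. Origin: centre of underside. +x end (two brass contacts) goes first. Channel for the rail along x below: 39 mm wide, roof 16 mm up, lips 18 mm apart, 6 mm high; open at +x, closed at -x by a 6 mm wall. Starts upright, left or right of the printer.
- short_pack_grip (a point): Centre of the top of the short pack's grip rib, 60 mm above its underside.
- long_pack: Longer battery pack, for another machine: the same shape but 116 mm long. Origin: centre of the underside. Starts on the other side of the printer.

How it is judged (in metres and radians):
On the way:
1. the short pack is home on the rail with the catch up behind it, while the lock lever is still open (x of short_pack in the frame of printer_home above -0.0045 m and distance between short_pack and printer_home below 0.007 m and value of joint catch below 0.035 rad and value of joint lever below 0.7 rad), for 0.2 s.
At the end, for the whole second after the job is handed in: The short pack rests on the rail within 4.5 mm of fully home (7 mm overall) and in line within 0.08 rad, the catch is up behind it (below 0.035 rad), the lock lever is across behind it (above 1.35 rad), and nothing moves; the long pack still stands upright (x of short_pack in the frame of printer_home above -0.0045 m and distance between short_pack and printer_home below 0.007 m and angle between the x axis of short_pack and the x axis of printer, either way round below 0.08 rad and value of joint catch below 0.035 rad and value of joint lever above 1.35 rad and linear speed of short_pack below 0.02 m/s and angle between long_pack's own z axis and vertical below 0.1 rad); the robot touches nothing.
It fails at once if the longer pack is moved more than 30 mm (distance of long_pack from where it was at the start of the episode above 0.03 m).
It also fails if it takes over 51 s, if anything falls off the work surface, if the arm or the gripper's body presses on something with over 40 N, if the wrist force passes 120 N, or if a joint passes its speed limit or range.

## Working session

There is one attempt and no reset: what is moved stays moved. The work goes in short steps, Python scripts to look and compute and a tool call to move; the robot and the scene stay as the last step left them, time stands still between calls to the robot, and variables do not carry over. Pictures are saved under pics/ and viewed, at most 10 in all, crops included, and the job is handed in when it is done.

```bash
ls; mkdir -p pics
```

Run:
```python
from cell import manip
import cv2,numpy as np
for n in("top","side"):
    p,d=manip.camera(n); cv2.imwrite(f"pics/{n}0.png",p[:,:,::-1]); np.save(f"{n}_d.npy",d); i=manip.camera_info(n); print(n,i)
print(manip.read_state(), manip.grip_depth)
```

```text
cell.py
pics
top {'K': array([[505.37078763,   0.        , 331.46454733],
       [  0.        , 505.37078763, 237.99203493],
       [  0.        ,   0.        ,   1.        ]]), 'rvec': array([ 2.14692692, -2.13989042,  0.17419175]), 'tvec': array([  -5.82198193,  539.42116712, 1203.41584247])}
side {'K': array([[601.09494183,   0.        , 310.02467696],
       [  0.        , 601.09494183, 240.97038203],
       [  0.        ,   0.        ,   1.        ]]), 'rvec': array([ 0.06696295, -2.72029759,  1.52196947]), 'tvec': array([ 520.98909359,   73.90404739, 1109.71649956])}
{'clock': 0.1, 'joints': array([ 1.15438485e+00,  3.00374821e-01,  1.52151186e+00,  9.87049401e-06,
        1.32069491e+00, -6.66238722e-02]), 'qd': array([ 6.53043723e-04, -1.44888587e-03, -1.16521167e-03,  5.39222651e-05,
        1.60740009e-03, -8.19621221e-04]), 'effort': array([ 1.36921226e-03, -5.32641757e+01, -3.53286695e+01,  7.09125423e-02,
        2.35050183e-02, -4.95732445e-05]), 'eef_pos': array([188.40308633, 516.47873237, 204.96842142]), 'eef_rot': array([-3.14060654e+00, -7.53781267e-05,  2.79180256e+00]), 'wrist_force': array([ 0.07684155, -0.50050362, -0.33538229]), 'moment': array([-0.01947222, -0.00966112, -0.01115963]), 'finger_force': 0.0, 'finger_gap': 93.94788464398731} -18.8
```

View pics/top0.png

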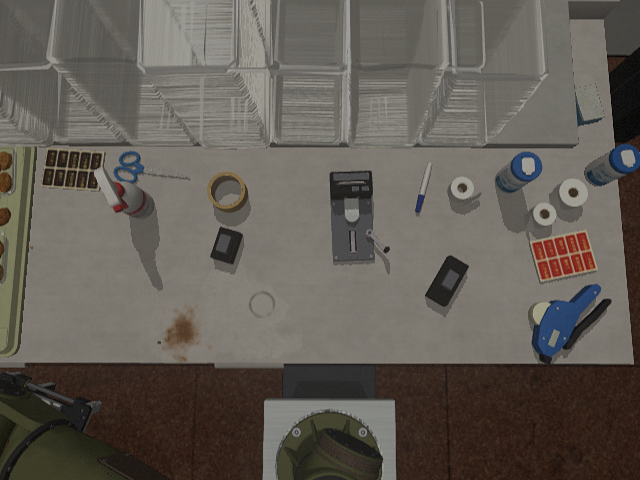

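View pics/side0.png

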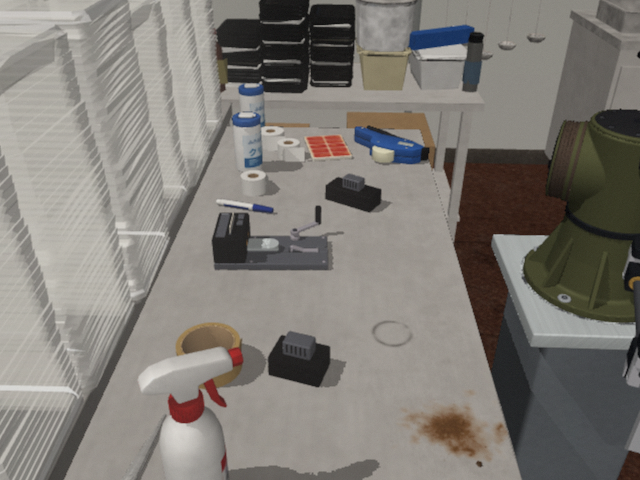

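The top view shows the short pack at about (227,246), the printer at (352,217) with its housing at the top, the lever knob at (387,249) and the long pack at (447,281). I'll enlarge the first two and use depth for heights.

Create h.py:
```python
from cell import manip
import cv2,numpy as np
def cam(n):
    i=manip.camera_info(n); R=cv2.Rodrigues(i["rvec"])[0]; return i["K"],R,np.array(i["tvec"])
def ray(n,uv,z):
    K,R,t=cam(n); uv=np.atleast_2d(uv).astype(float); r=np.c_[uv,np.ones(len(uv))]@np.linalg.inv(K).T@R; c=-R.T@t
    return c+r*((z-c[2])/r[:,2])[:,None]
def cloud(n,d):
    K,R,t=cam(n); v,u=np.mgrid[:480,:640]; P=np.dstack([u,v,np.ones_like(u)])@np.linalg.inv(K).T*d[...,None]
    return (P-t)@R
def proj(n,P):
    K,R,t=cam(n); return cv2.projectPoints(np.atleast_2d(P).astype(float),cv2.Rodrigues(R)[0],t,K,None)[0][:,0]
```

Run:
```python
from h import *
p=cv2.imread("pics/top0.png"); s=cv2.imread("pics/side0.png")
a=cv2.resize(p[220:275,200:255],None,fx=7,fy=7,interpolation=cv2.INTER_CUBIC)
b=cv2.resize(p[165:270,322:397],None,fx=5.5,fy=5.5,interpolation=cv2.INTER_CUBIC)
H=np.zeros((578,800,3),np.uint8); H[:385,:385]=a; H[:b.shape[0],386:386+b.shape[1]]=b[:,:414]
cv2.imwrite("pics/crop1.png",H)
d=np.load("top_d.npy"); P=cloud("top",d)
print(np.round(P[225:270:4,210:246:4,2]))
print(P[246,227],P[217,352],P[290,300])
for nm,(r0,r1,c0,c1),(z0,z1) in [("packtop",(220,275,205,250),(28,44)),("rib",(220,275,205,250),(50,68)),("deck",(165,270,322,382),(9,18)),("house",(160,215,322,382),(60,76)),("knob",(235,260,375,397),(50,75)),("lever",(225,260,362,397),(22,45)),("ltop",(250,310,420,475),(28,44))]:
    m=np.zeros((480,640),np.uint8); q=P[r0:r1,c0:c1,2]; m[r0:r1,c0:c1]=(q>z0)&(q<z1)
    pts=P[m>0][:,:2].astype(np.float32)
    if len(pts)<3: print(nm,len(pts)); continue
    print(nm,len(pts),np.median(P[m>0][:,2]),pts.mean(0),cv2.minAreaRect(pts))
```

```text
[[-2.000e+00 -1.000e+00 -1.000e+00  2.000e+00  3.000e+00  1.000e+00
  -0.000e+00 -4.000e+00 -4.000e+00]
 [ 1.000e+00 -3.000e+00  4.000e+00  3.400e+01  3.600e+01  3.400e+01
  -2.000e+00  2.000e+00  3.000e+00]
 [ 0.000e+00  0.000e+00  3.100e+01  5.900e+01  3.400e+01  3.700e+01
   3.500e+01  3.600e+01 -1.000e+00]
 [-1.000e+00 -0.000e+00  3.700e+01  6.000e+01  6.100e+01  6.000e+01
   3.900e+01  3.600e+01  6.000e+00]
 [ 1.000e+00 -2.000e+00  6.300e+01  5.600e+01  6.400e+01  4.900e+01
   3.400e+01  2.500e+01 -4.000e+00]
 [-2.000e+00  3.200e+01  5.900e+01  6.100e+01  1.272e+03  4.200e+01
   3.800e+01  1.300e+01  2.000e+00]
 [-5.000e+00  4.000e+01  5.800e+01  5.700e+01  5.900e+01  3.800e+01
   3.500e+01 -1.000e+00  1.000e+00]
 [-2.000e+00  3.600e+01  3.500e+01  3.900e+01  4.200e+01  3.500e+01
   2.500e+01 -2.000e+00 -2.000e+00]
 [-5.000e+00  3.400e+01  3.400e+01  3.600e+01  3.400e+01  3.800e+01
   1.600e+01  1.000e+00  0.000e+00]
 [ 4.000e+00 -2.000e+00  1.000e+00 -2.000e+00  3.700e+01  3.200e+01
   1.000e+00 -1.000e+00 -2.000e+00]
 [ 0.000e+00 -2.000e+00  2.000e+00  4.000e+00  7.000e+00 -0.
[... 647 characters left out ...]
-55.652549743652344), (167.2680206298828, 103.94718933105469), 2.4274954795837402)
house 975 68.17242100397891 [673.6662   -51.153633] ((675.0833129882812, -51.60361862182617), (61.7274169921875, 104.10563659667969), 2.4120795726776123)
knob 23 64.53777932477102 [ 511.69824 -137.53929] ((511.7700500488281, -137.80892944335938), (10.207466125488281, 11.073756217956543), 45.23219299316406)
lever 126 31.956913890834166 [ 539.96747  -112.663925] ((535.95361328125, -117.01588439941406), (73.61705780029297, 16.22238540649414), 41.13133239746094)
ltop 817 35.767028395778155 [ 437.60034 -287.71786] ((438.7281494140625, -289.93499755859375), (55.20665740966797, 116.79266357421875), 59.39293670654297)
```

View pics/crop1.png

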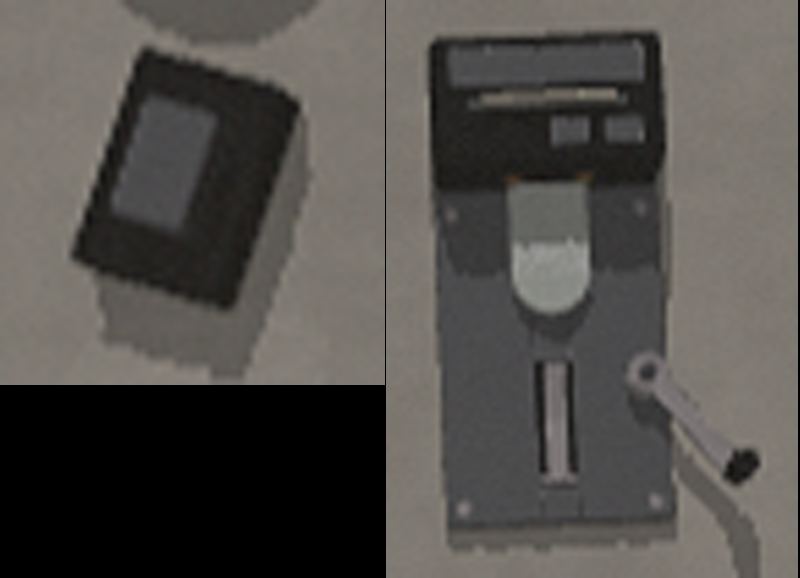

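Crop 1 shows the short pack (grey rib) tilted about −17°, and the printer with its rail nose towards the robot, the catch slot and the open lever. I still don't know which end of the pack carries the contacts, so I'll enlarge the side view.

Run:
```python
from h import *
s=cv2.imread("pics/side0.png")
cv2.imwrite("pics/crop2.png",cv2.resize(s[325:390,260:340],None,fx=8,fy=8,interpolation=cv2.INTER_CUBIC))
for n in("side","top"):
    K,R,t=cam(n); print(-R.T@t)
    hsv=cv2.cvtColor(cv2.imread(f"pics/{n}0.png"),cv2.COLOR_BGR2HSV); 
    m=cv2.inRange(hsv,(8,90,60),(35,255,255)); 
    r=(slice(325,390),slice(260,340)) if n=="side" else (slice(220,275),slice(205,250))
    print(np.argwhere(m[r])[:10]+[r[0].start,r[1].start])
p=cloud("side",np.load("side_d.npy"))
q=p[(abs(p[...,0]-525)<60)&(abs(p[...,1]-258)<60)&(p[...,2]>50)&(p[...,2]<66)]; print(q.mean(0),len(q))
import math
print(proj("side",[[525-38,258+12+27*.95,10],[525-38-8,258+12-27*.95,10],[525+38,258-12,10]]))
```

```text
[476.00751469 931.52013147 643.46658335]
[]
[ 346.36004592    3.78108024 1272.49330173]
[]
[524.26014061 263.82538926  60.08627144] 555
[[323.84216422 383.66636449]
 [330.08059377 359.47258095]
 [275.07972242 358.34381965]]
```

View pics/crop2.png

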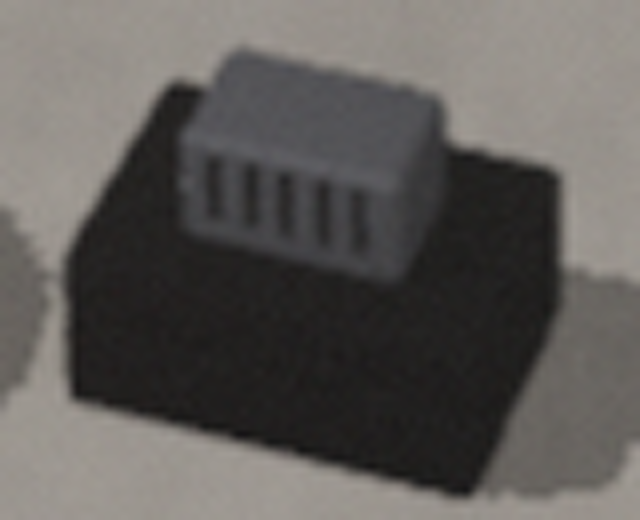

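Add to h.py:
```python
from scipy.spatial.transform import Rotation as Ro
def delta(x,y,z,yaw):
    "shift in tool axes and world turn (applied as rotvec in tool axes) from measured pose to a tool-down pose"
    s=manip.read_state(); R=Ro.from_euler("xyz",s["eef_rot"]); T=Ro.from_euler("xyz",[np.pi,0,yaw])
    d=R.inv().apply(np.array([x,y,z])-s["eef_pos"]); r=(R.inv()*T).as_rotvec()
    print("delta",np.round(d,1),np.round(r,4),"clock",s["clock"])
O=np.array([595.2,-54.9]); YP=0.0422
def pr(x,y): c,s=np.cos(YP),np.sin(YP); return O+[c*x-s*y,s*x+c*y]
```

Run:
```python
from h import *
delta(525,258.9,110,2.853)
s=cv2.imread("pics/side0.png")[325:390,260:340].astype(float)
cv2.imwrite("pics/crop3.png",cv2.resize(np.clip((s-15)*5,0,255).astype(np.uint8),None,fx=6,fy=6,interpolation=cv2.INTER_CUBIC))
```

```text
delta [-404.5 -126.5   95.1] [-0.001  -0.0001 -0.0612] clock 0.1
```

View pics/crop3.png

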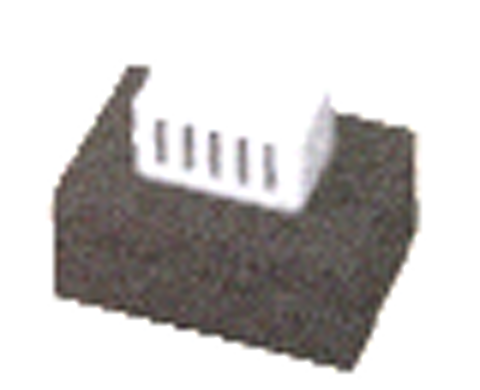

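The stretched crop shows the end facing the robot, on the right at about (385,290), is plain and closed to its bottom edge. So the contacts face away from the robot, and the pack already points the right way. Next I'll move over it.

Careful with the scale: shifts go in shares of 0.4 m and turns go in shares of 2 rad. That gives: -225 mm is -0.5625, -180 mm is -0.45, -0.061 rad is -0.0305.

{"method": "send_path", "body": {
  "deltas": {"plan":[[-0.1125,-0.035,0.0125,0,0,-0.005],[-0.225,-0.07,0.0375,0,0,-0.01],[-0.3375,-0.105,0.0625,0,0,-0.015],[-0.45,-0.14,0.0875,0,0,-0.025],[-0.5625,-0.175,0.125,0,0,-0.0305]]},
  "jaw": 80
}}

```text
clock: 0.6
eef_pos: [377.2, 372.5, 155.4]
eef_rot: [3.141, 0.0, 2.854]
wrist_force: [0.5, 0.8, 1.1]
finger_gap: 79.8
finger_force: 0.0
```

{"method": "send_path", "body": {
  "deltas": {"plan":[[-0.1125,-0.035,0.025,0,0,0],[-0.225,-0.07,0.05,0,0,0],[-0.3375,-0.105,0.075,0,0,0],[-0.4125,-0.125,0.1,0,0,0],[-0.45,-0.14,0.1125,0,0,0]]}
}}

```text
clock: 1.1
eef_pos: [533.8, 267.1, 109.0]
eef_rot: [-3.14, -0.001, 2.851]
wrist_force: [0.3, -0.7, 0.2]
finger_gap: 80.1
finger_force: 0.0
```

{"method": "send_path", "body": {
  "deltas": {"plan":[[0,0,0,0,0,0],[0,0,0,0,0,0]]}
}}

```text
clock: 1.3
eef_pos: [531.6, 269.6, 110.6]
eef_rot: [-3.142, -0.0, 2.853]
wrist_force: [0.1, -0.5, 0.0]
finger_gap: 80.1
finger_force: 0.0
```

```bash
python3 -c "
from h import *
delta(525,258.9,38.5,2.853)"
```

```text
delta [  3.3 -12.1  72.1] [-0.0001 -0.0004  0.0002] clock 1.3
```

Converted, 72 mm is 0.18, 63 mm is 0.1575.

{"method": "send_path", "body": {
  "deltas": {"plan":[[0.0083,-0.0303,0.05,0,0,0],[0.0083,-0.0303,0.1125,0,0,0],[0.0083,-0.0303,0.1575,0,0,0],[0.0083,-0.0303,0.18,0,0,0],[0.0083,-0.0303,0.18,0,0,0]]},
  "jaw": 60
}}

```text
clock: 1.8
eef_pos: [524.8, 259.0, 38.1]
eef_rot: [-3.141, -0.001, 2.854]
wrist_force: [-0.2, 0.1, 0.3]
finger_gap: 60.2
finger_force: 0.0
```

{"method": "send_path", "body": {
  "deltas": {"plan":[[0,0,0,0,0,0],[0,0,0,0,0,0],[0,0,0,0,0,0],[0,0,0,0,0,0],[0,0,0,0,0,0]]},
  "jaw": 15,
  "force": 40
}}

```text
clock: 2.3
eef_pos: [526.1, 258.4, 38.9]
eef_rot: [3.141, 0.001, 2.853]
wrist_force: [-0.3, 1.3, 2.1]
finger_gap: 28.0
finger_force: 40.0
```

{"method": "send_path", "body": {
  "deltas": {"plan":[[0,0,0,0,0,0],[0,0,0,0,0,0]]}
}}

```text
clock: 2.5
eef_pos: [526.1, 258.4, 38.9]
eef_rot: [3.141, 0.001, 2.853]
wrist_force: [-0.5, 1.1, 5.3]
finger_gap: 27.7
finger_force: 40.0
```

Converted, -75 mm is -0.1875, -70 mm is -0.175.

{"method": "send_path", "body": {
  "deltas": {"plan":[[0,0,-0.05,0,0,0],[0,0,-0.1125,0,0,0],[0,0,-0.175,0,0,0],[0,0,-0.1875,0,0,0],[0,0,-0.1875,0,0,0]]}
}}

```text
clock: 3.0
eef_pos: [525.8, 258.1, 113.2]
eef_rot: [3.142, 0.0, 2.853]
wrist_force: [-0.1, -0.0, -2.9]
finger_gap: 27.6
finger_force: 40.0
```

```bash
python3 -c "
from h import *
x,y=pr(-55,0);print(x,y)
delta(x,y,114,3.1838)"
```

```text
540.2489658326601 -57.220311173064054
delta [-103.7 -298.2   -0.8] [ 1.00e-04  2.00e-04 -3.31e-01] clock 3.0
```

Converted, -170 mm is -0.425, -140 mm is -0.35, -0.25 rad is -0.125.

{"method": "send_path", "body": {
  "deltas": {"plan":[[-0.025,-0.075,0,0,0,-0.025],[-0.0575,-0.1625,0,0,0,-0.05],[-0.09,-0.2625,0,0,0,-0.075],[-0.1225,-0.35,0,0,0,-0.1],[-0.15,-0.425,0,0,0,-0.125]]}
}}

```text
clock: 3.5
eef_pos: [534.1, 76.2, 111.6]
eef_rot: [-3.141, -0.003, 3.104]
wrist_force: [-0.0, 0.3, -3.4]
finger_gap: 27.7
finger_force: 40.0
```

```bash
python3 -c "
from h import *
x,y=pr(-55,0)
delta(x,y,114,3.1838)"
```

```text
delta [ -11.2 -133.1   -2.4] [-0.0003 -0.0027 -0.0795] clock 3.5
```

Converted, -133 mm is -0.3325, -125 mm is -0.3125, -0.08 rad is -0.04.

{"method": "send_path", "body": {
  "deltas": {"plan":[[-0.01,-0.1,0,0,0,-0.02],[-0.02,-0.1875,0,0,0,-0.04],[-0.025,-0.2625,0,0,0,-0.04],[-0.0275,-0.3125,0,0,0,-0.04],[-0.0275,-0.3325,0,0,0,-0.04]]}
}}

```text
clock: 4.0
eef_pos: [540.0, -56.7, 111.7]
eef_rot: [3.141, -0.003, -3.102]
wrist_force: [-0.1, 0.6, -2.9]
finger_gap: 27.7
finger_force: 40.0
```

{"method": "send_path", "body": {
  "deltas": {"plan":[[0,0,0,0,0,0],[0,0,0,0,0,0],[0,0,0,0,0,0]]}
}}

```text
clock: 4.3
eef_pos: [540.7, -54.1, 113.1]
eef_rot: [3.141, -0.0, -3.099]
wrist_force: [0.5, -0.1, -2.0]
finger_gap: 27.6
finger_force: 40.0
```

Run:
```python
from h import *
x,y=pr(-55,0)
delta(x,y,114,3.1838)
p,d=manip.camera("side"); cv2.imwrite("pics/s1.png",cv2.resize(p[160:290,190:370,::-1],None,fx=4,fy=4))
```

```text
delta [ 0.6 -3.1 -0.9] [ 0.0002 -0.0004  0.0001] clock 4.3
```

View pics/s1.png

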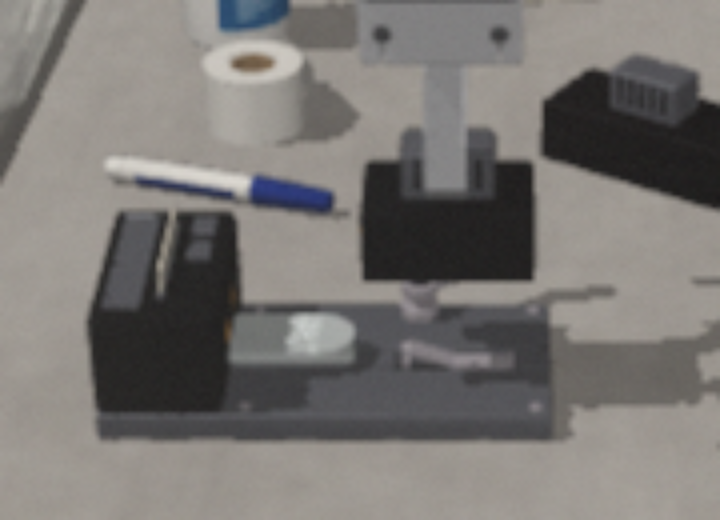

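The side crop shows the pack level in the gripper at (448,220), above the deck and over the catch at (450,355), with the rail nose ahead. I'll correct y and lower it.

Converted, 57 mm is 0.1425, 54 mm is 0.135.

{"method": "send_path", "body": {
  "deltas": {"plan":[[0.0015,-0.0078,0.02,0,0,0],[0.0015,-0.0078,0.0625,0,0,0],[0.0015,-0.0078,0.105,0,0,0],[0.0015,-0.0078,0.135,0,0,0],[0.0015,-0.0078,0.1425,0,0,0]]}
}}

```text
clock: 4.85
eef_pos: [539.6, -58.0, 54.9]
eef_rot: [3.141, -0.002, -3.1]
wrist_force: [-0.1, 0.2, -2.1]
finger_gap: 27.8
finger_force: 40.0
```

{"method": "send_path", "body": {
  "deltas": {"plan":[[0,0,0.0025,0,0,0],[0,0,0.005,0,0,0],[0,0,0.0063,0,0,0]]}
}}

```text
clock: 5.15
eef_pos: [540.7, -58.3, 54.5]
eef_rot: [-3.141, 0.001, -3.1]
wrist_force: [-0.5, 0.1, -2.0]
finger_gap: 28.0
finger_force: 40.0
```

```bash
python3 -c "
from h import *
x,y=pr(-55,0)
delta(x,y,53,3.1838)"
```

```text
delta [0.4 1.1 1.5] [-0.0003  0.001  -0.0009] clock 5.15
```

Converted, 1.5 mm is 0.0038, 1 mm is 0.0025.

{"method": "send_path", "body": {
  "deltas": {"plan":[[0.0005,0.0025,0.0025,0,0,0],[0.0005,0.0025,0.0038,0,0,0],[0.0005,0.0025,0.0038,0,0,0]]}
}}

```text
clock: 5.45
eef_pos: [540.2, -57.2, 52.8]
eef_rot: [3.142, 0.0, -3.1]
wrist_force: [-1.5, 2.2, 2.7]
finger_gap: 27.9
finger_force: 40.0
```

{"method": "send_path", "body": {
  "deltas": {"plan":[[0,0,0.0013,0,0,0],[0,0,0.0025,0,0,0],[0,0,0.0025,0,0,0]]}
}}

```text
clock: 5.75
eef_pos: [540.2, -57.1, 52.8]
eef_rot: [3.142, 0.001, -3.1]
wrist_force: [-8.2, 3.4, 15.5]
finger_gap: 27.8
finger_force: 40.0
```

{"method": "send_path", "body": {
  "deltas": {"plan":[[0,0,0,0,0,0],[0,0,0,0,0,0]]}
}}

```text
clock: 5.95
eef_pos: [540.3, -57.1, 52.8]
eef_rot: [-3.142, 0.001, -3.1]
wrist_force: [-7.9, 3.5, 15.5]
finger_gap: 27.8
finger_force: 40.0
```

On deck. I'll ease the downforce and slide; printer +x is tool −x.

Converted, -12 mm is -0.03, -9 mm is -0.0225.

{"method": "send_path", "body": {
  "deltas": {"plan":[[0,0,-0.0023,0,0,0],[-0.0075,0,-0.0023,0,0,0],[-0.015,0,-0.0023,0,0,0],[-0.0225,0,-0.0023,0,0,0],[-0.03,0,-0.0023,0,0,0]]}
}}

```text
clock: 6.45
eef_pos: [551.8, -56.7, 52.8]
eef_rot: [3.141, -0.001, -3.1]
wrist_force: [-18.6, 4.1, 19.9]
finger_gap: 27.4
finger_force: 40.0
```

{"method": "send_path", "body": {
  "deltas": {"plan":[[-0.0075,0,0,0,0,0],[-0.015,0,0,0,0,0],[-0.0225,0,0,0,0,0],[-0.03,0,0,0,0,0],[-0.03,0,0,0,0,0]]}
}}

```text
clock: 6.95
eef_pos: [564.3, -56.1, 52.8]
eef_rot: [3.141, 0.0, -3.1]
wrist_force: [-4.2, 1.4, 6.0]
finger_gap: 27.5
finger_force: 40.0
```

Converted, -16 mm is -0.04, -12 mm is -0.03.

{"method": "send_path", "body": {
  "deltas": {"plan":[[-0.01,0,0,0,0,0],[-0.02,0,0,0,0,0],[-0.03,0,0,0,0,0],[-0.04,0,0,0,0,0],[-0.04,0,0,0,0,0]]}
}}

```text
clock: 7.45
eef_pos: [580.2, -55.7, 52.8]
eef_rot: [-3.141, -0.0, -3.1]
wrist_force: [-4.5, 0.9, 7.0]
finger_gap: 27.8
finger_force: 40.0
```

{"method": "send_path", "body": {
  "deltas": {"plan":[[-0.01,0,0,0,0,0],[-0.02,0,0,0,0,0],[-0.03,0,0,0,0,0],[-0.0375,0,0,0,0,0],[-0.0375,0,0,0,0,0]]},
  "force": 60
}}

```text
clock: 7.95
eef_pos: [595.1, -55.2, 52.9]
eef_rot: [-3.141, -0.0, -3.1]
wrist_force: [-4.6, 0.5, 8.3]
finger_gap: 27.8
finger_force: 60.0
```

```bash
python3 -c "
from h import *
x,y=pr(10,0)
delta(x,y,53,3.1838)"
```

```text
delta [-10.1   0.3  -0.1] [-0.0002 -0.0003 -0.0011] clock 7.95
```

Converted, -9 mm is -0.0225, -8 mm is -0.02.

{"method": "send_path", "body": {
  "deltas": {"plan":[[-0.0075,0,0,0,0,0],[-0.015,0,0,0,0,0],[-0.02,0,0,0,0,0],[-0.0225,0,0,0,0,0],[-0.0225,0,0,0,0,0]]}
}}

```text
clock: 8.45
eef_pos: [603.9, -54.8, 52.9]
eef_rot: [-3.141, -0.001, -3.1]
wrist_force: [-6.2, 0.5, 9.0]
finger_gap: 27.4
finger_force: 60.0
```

{"method": "send_path", "body": {
  "deltas": {"plan":[[-0.0018,0,0,0,0,0],[-0.0035,0,0,0,0,0],[-0.0035,0,0,0,0,0]]}
}}

```text
clock: 8.75
eef_pos: [605.4, -54.7, 52.8]
eef_rot: [-3.141, -0.0, -3.1]
wrist_force: [-5.9, 0.8, 7.2]
finger_gap: 27.2
finger_force: 60.0
```

Converted, -1.4 mm is -0.0035, -0.7 mm is -0.0018.

{"method": "send_path", "body": {
  "deltas": {"plan":[[-0.0018,0,0,0,0,0],[-0.0035,0,0,0,0,0],[-0.0035,0,0,0,0,0]]}
}}

```text
clock: 9.05
eef_pos: [606.6, -54.6, 52.9]
eef_rot: [-3.142, -0.001, -3.1]
wrist_force: [-7.4, 0.3, 8.7]
finger_gap: 27.6
finger_force: 60.0
```

{"method": "send_path", "body": {
  "deltas": {"plan":[[-0.0018,0,0,0,0,0],[-0.0035,0,0,0,0,0],[-0.0035,0,0,0,0,0]]}
}}

```text
clock: 9.35
eef_pos: [607.0, -54.6, 52.9]
eef_rot: [3.142, -0.004, -3.1]
wrist_force: [-16.6, -0.1, 15.3]
finger_gap: 27.5
finger_force: 60.0
```

Converted, -1.4 mm is -0.0035, -0.7 mm is -0.0018.

{"method": "send_path", "body": {
  "deltas": {"plan":[[-0.0018,0,0,0,0,0],[-0.0035,0,0,0,0,0],[-0.0035,0,0,0,0,0]]}
}}

```text
clock: 9.65
eef_pos: [607.0, -54.7, 52.9]
eef_rot: [3.141, -0.007, -3.1]
wrist_force: [-29.0, 0.2, 22.5]
finger_gap: 27.6
finger_force: 60.0
```

Run:
```python
from h import *
p,d=manip.camera("side"); cv2.imwrite("pics/s2.png",cv2.resize(p[200:280,200:340,::-1],None,fx=5,fy=5,interpolation=cv2.INTER_CUBIC))
```

```text
(no output)
```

View pics/s2.png

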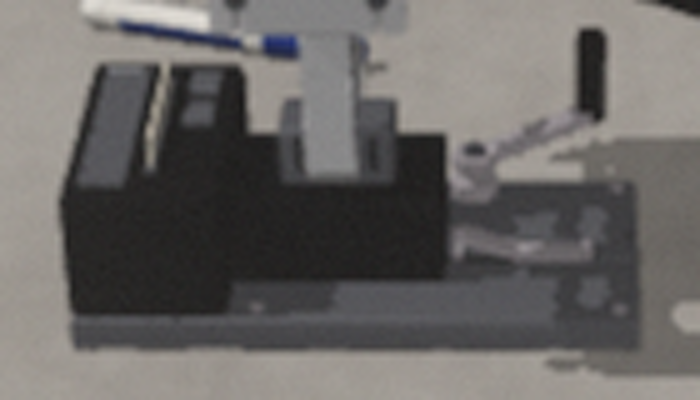

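The side crop shows the pack against the housing (joint at about x=245), with the catch nose raised behind it at (465,240). I'll ease off, release and rise.

Converted, 2.2 mm is 0.0055, 2 mm is 0.005.

{"method": "send_path", "body": {
  "deltas": {"plan":[[0.0025,0,-0.0013,0,0,0],[0.005,0,-0.0025,0,0,0],[0.0055,0,-0.0025,0,0,0]]}
}}

```text
clock: 10.0
eef_pos: [606.9, -54.7, 53.0]
eef_rot: [-3.142, -0.001, -3.1]
wrist_force: [-5.6, -0.9, 0.3]
finger_gap: 27.7
finger_force: 60.0
```

{"method": "send_path", "body": {
  "deltas": {"plan":[[0,0,0,0,0,0],[0,0,0,0,0,0],[0,0,0,0,0,0]]},
  "jaw": 50
}}

```text
clock: 10.3
eef_pos: [607.8, -54.5, 53.4]
eef_rot: [-3.142, 0.001, -3.1]
wrist_force: [-0.4, -0.1, -0.4]
finger_gap: 47.8
finger_force: 0.0
```

{"method": "send_path", "body": {
  "deltas": {"plan":[[0,0,-0.0375,0,0,0],[0,0,-0.1,0,0,0],[0,0,-0.1625,0,0,0],[0,0,-0.1875,0,0,0],[0,0,-0.1875,0,0,0]]}
}}

```text
clock: 10.8
eef_pos: [608.1, -54.6, 130.2]
eef_rot: [-3.141, 0.003, -3.1]
wrist_force: [0.2, 0.2, -0.1]
finger_gap: 49.9
finger_force: 0.0
```

Run:
```python
from h import *
p,d=manip.camera("top"); P=cloud("top",d)
q=P[235:262,372:400].reshape(-1,3); q=q[(q[:,2]>52)&(q[:,2]<75)]; print("knob",len(q),q.mean(0))
p,d=manip.camera("side"); P=cloud("side",d); pts=P[200:280,200:340].reshape(-1,3)
l=(pts[:,:2]-O)@np.array([[np.cos(YP),-np.sin(YP)],[np.sin(YP),np.cos(YP)]])
m=(pts[:,2]>40)&(pts[:,2]<54)&(abs(l[:,1])<20)&(l[:,0]<45); print("rear x",np.percentile(l[m,0],[1,5,10]))
m=(abs(l[:,1])<4)&(l[:,0]>-45)&(l[:,0]<-31.5)&(pts[:,2]<32); print("catch z",np.percentile(pts[m,2],[50,80,95]),m.sum())
delta(511.7,-137.6,120,3.1838)
```

```text
knob 3 [ 512.09855967 -142.96061626   63.74170405]
rear x [-30.25565383 -29.82577687 -28.01232492]
catch z [22.96868366 24.23734447 24.64954867] 19
delta [ 98.7 -79.1   7.7] [ 0.0002 -0.0008 -0.001 ] clock 10.9
```

Rear face at x ≈ −30 and the catch up: home. Now the lever knob.

Converted, 98.7 mm is 0.2468, 95 mm is 0.2375.

{"method": "send_path", "body": {
  "deltas": {"plan":[[0.0625,-0.05,0,0,0,0],[0.125,-0.1,0,0,0,0],[0.1875,-0.15,0.005,0,0,0],[0.2375,-0.19,0.0125,0,0,0],[0.2468,-0.1975,0.02,0,0,0]]},
  "jaw": 40
}}

```text
clock: 11.4
eef_pos: [510.2, -138.7, 119.2]
eef_rot: [3.141, -0.002, -3.102]
wrist_force: [0.6, 0.5, -0.3]
finger_gap: 39.9
finger_force: 0.0
```

{"method": "send_path", "body": {
  "deltas": {"plan":[[0,0,0,0,0,0],[0,0,0,0,0,0]]}
}}

```text
clock: 11.6
eef_pos: [512.5, -137.0, 119.9]
eef_rot: [3.141, -0.0, -3.1]
wrist_force: [0.8, -0.4, 0.5]
finger_gap: 40.0
finger_force: 0.0
```

```bash
python3 -c "
from h import *
delta(511.7,-137.6,42,3.1838)"
```

```text
delta [ 0.8 -0.6 77.9] [ 0.0004 -0.0005 -0.0007] clock 11.6
```

Converted, 78 mm is 0.195, 76 mm is 0.19.

{"method": "send_path", "body": {
  "deltas": {"plan":[[0.002,-0.0015,0.0375,0,0,0],[0.002,-0.0015,0.1,0,0,0],[0.002,-0.0015,0.16,0,0,0],[0.002,-0.0015,0.19,0,0,0],[0.002,-0.0015,0.195,0,0,0]]}
}}

```text
clock: 12.1
eef_pos: [511.1, -137.4, 41.1]
eef_rot: [3.141, -0.002, -3.1]
wrist_force: [-0.4, 0.8, -1.1]
finger_gap: 40.2
finger_force: 0.0
```

{"method": "send_path", "body": {
  "deltas": {"plan":[[0,0,0,0,0,0],[0,0,0,0,0,0],[0,0,0,0,0,0],[0,0,0,0,0,0],[0,0,0,0,0,0]]},
  "jaw": 5,
  "force": 8
}}

```text
clock: 12.6
eef_pos: [511.6, -138.2, 42.9]
eef_rot: [-3.141, 0.001, -3.1]
wrist_force: [1.0, 0.2, 3.8]
finger_gap: 11.9
finger_force: 8.0
```

{"method": "send_path", "body": {
  "deltas": {"plan":[[0.0125,0.0185,0,0,0,0],[0.0235,0.042,0,0,0,0],[0.0303,0.0673,0,0,0,0],[0.0325,0.0935,0,0,0,0],[0.0303,0.1195,0,0,0,0]]}
}}

```text
clock: 13.1
eef_pos: [497.0, -89.9, 42.3]
eef_rot: [3.142, -0.0, -3.1]
wrist_force: [-1.7, -2.1, 1.2]
finger_gap: 11.5
finger_force: 8.0
```

Gripped (11.9 mm) and moving. On along the arc.

Converted, 41.6 mm is 0.104, 35.6 mm is 0.089.

{"method": "send_path", "body": {
  "deltas": {"plan":[[-0.0068,0.0253,0,0,0,0],[-0.0178,0.049,0,0,0,0],[-0.0328,0.0705,0,0,0,0],[-0.0513,0.089,0,0,0,0],[-0.0728,0.104,0,0,0,0]]}
}}

```text
clock: 13.6
eef_pos: [525.2, -47.4, 42.2]
eef_rot: [3.142, -0.0, -3.1]
wrist_force: [-1.7, -2.3, -0.8]
finger_gap: 11.6
finger_force: 8.0
```

{"method": "send_path", "body": {
  "deltas": {"plan":[[-0.0238,0.011,0,0,0,0],[-0.0438,0.0168,0,0,0,0],[-0.062,0.0195,0,0,0,0],[-0.075,0.02,0,0,0,0],[-0.075,0.02,0,0,0,0]]}
}}

```text
clock: 14.1
eef_pos: [555.0, -38.3, 42.2]
eef_rot: [3.141, 0.0, -3.1]
wrist_force: [-0.6, 5.9, 1.2]
finger_gap: 11.6
finger_force: 8.0
```

{"method": "send_path", "body": {
  "deltas": {"plan":[[-0.0013,0,0,0,0,0],[-0.0025,0,0,0,0,0]]}
}}

```text
clock: 14.3
eef_pos: [555.4, -38.3, 42.3]
eef_rot: [3.14, -0.0, -3.101]
wrist_force: [-1.6, 5.5, 1.1]
finger_gap: 11.7
finger_force: 8.0
```

```bash
python3 -c "
from h import *
x,y=pr(-40,18);delta(x,y,42,3.1838)"
```

```text
delta [ 1.  -0.3  0.3] [ 0.0011 -0.0001 -0.0011] clock 14.3
```

Lever closed. Release, rise, verify.

{"method": "send_path", "body": {
  "deltas": {"plan":[[0,0,0,0,0,0],[0,0,0,0,0,0],[0,0,0,0,0,0]]},
  "jaw": 30
}}

```text
clock: 14.6
eef_pos: [555.5, -39.1, 42.4]
eef_rot: [-3.141, 0.0, -3.101]
wrist_force: [-1.0, 0.4, -0.0]
finger_gap: 29.2
finger_force: 0.0
```

{"method": "send_path", "body": {
  "deltas": {"plan":[[0,0,-0.025,0,0,0],[0,0,-0.0875,0,0,0],[0,0,-0.15,0,0,0],[0,0,-0.2125,0,0,0],[0,0,-0.25,0,0,0]]}
}}

```text
clock: 15.1
eef_pos: [555.9, -39.1, 145.3]
eef_rot: [-3.141, 0.003, -3.1]
wrist_force: [-0.7, -0.4, 0.7]
finger_gap: 30.3
finger_force: 0.0
```

{"method": "send_path", "body": {
  "deltas": {"plan":[[0.1,0,0,0,0,0],[0.2,0,0,0,0,0],[0.275,0,0,0,0,0],[0.3,0,0,0,0,0],[0.3,0,0,0,0,0]]}
}}

```text
clock: 15.6
eef_pos: [435.4, -44.0, 143.3]
eef_rot: [-3.141, 0.002, -3.101]
wrist_force: [-0.0, 0.2, 0.8]
finger_gap: 30.2
finger_force: 0.0
```

Run:
```python
from h import *
p,d=manip.camera("side"); cv2.imwrite("pics/s3.png",cv2.resize(p[200:280,200:340,::-1],None,fx=5,fy=5,interpolation=cv2.INTER_CUBIC))
P=cloud("side",d); pts=P[200:280,200:340].reshape(-1,3)
l=(pts[:,:2]-O)@np.array([[np.cos(YP),-np.sin(YP)],[np.sin(YP),np.cos(YP)]])
m=(pts[:,2]>56)&(pts[:,2]<70)&(l[:,0]<-33)&(l[:,0]>-110); print("knob",l[m].mean(0),m.sum())
m=(pts[:,2]>66)&(l[:,0]>-20)&(l[:,0]<42); print("rib",np.percentile(l[m,0],[2,98]))
```

```text
knob [-41.75729295  20.44380502] 41
rib [-11.82462046  30.8730214 ]
```

View pics/s3.png

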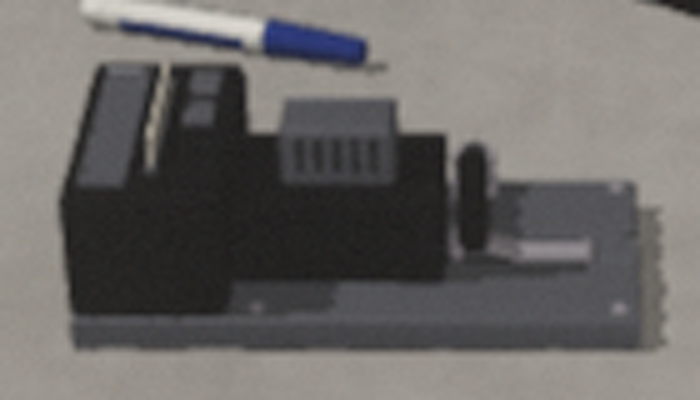

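The side crop shows the pack home against the housing, the knob upright right behind its rear end at (473,197) with the lever across, and nothing touched by the robot. I'm handing in.

```bash
python3 -c "
from cell import manip
print(manip.sign_off())"
```

```text
the job is handed in; nothing more can be done
None
```

I slid the short pack fully home, with the catch up behind it, swung the lock lever closed and let go; the long pack was left alone. I handed the job in at about 15.7 s of the 51 s limit; the hand-in gave no verdict.

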